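Ready the test kiln: centre the tile, hold the lid

TASK

Help load the little test kiln: stand the taller of the two clay test tiles upright on the setter plate, centred on it between the two stop bars and square with them, setting it down rather than dropping it. Then lift the kiln lid by its handle to 45 degrees, never letting it slam, and finish while still holding it there (it falls shut if let go), so that a workmate can carry the plate in; leave the short tile, the bowl and the jar where they are.

Things in the scene. Friction and masses are not known exactly. Their poses are not given: they have to be found in the camera images.
- tile_tall_center (a point): centre (half-way up, 30 mm above its underside) of the taller test tile: unglazed pale clay, an upside-down T, 60 mm tall. Foot plate 40 mm (its x) by 44 mm (its y) by 8 mm thick; from the middle of the foot rises an upright slab 10 mm thick (along x), 44 mm wide (along y), up to the top. 60 to 100 g, loose, stands on the table with z up; the same after a half turn. Grasp the slab across x, from above
- tile_short_center (a point): centre (18 mm above its underside) of the shorter test tile, same clay, shape and foot but only 36 mm tall; loose, to be left alone. The two tiles may have changed places
- plate_center (a point): middle of the upper face of the setter plate, a plain grey slab 150 mm (x) by 130 mm (y), 12 mm thick, lying flat on the table and immovable; z up. Two low white stop bars stand on it, 50 mm long along x, 12 mm wide, 12 mm above the plate, centred at y = -36 and y = +36 mm, so that 60 mm is free between them. The 44 mm width of the tile goes along y, across that gap; its 40 mm foot along x, middle on this point
- kiln: small steel-clad top-loading kiln (cream fibre top with a small white vent plug), immovable, 240 mm (x) by 260 mm (y), rim 120 mm above the table, 35 mm deep control box on its -y side; origin under its middle on the table, -x side (front) roughly towards the robot
- lid_handle (a point): middle of the lid's handle, a level round dark steel bar of 12 mm diameter, straight for 120 mm along the kiln's y, bent down to the lid at both ends; its axis is 38 mm above the lid's upper face, with free space for fingers on both sides (front and back). Moves with the lid: with the lid shut 180.5 mm above the table. Its frame turns with the lid
- lid_hinge (a point): point in the middle of the hinge line, at the kiln's far (+x) upper edge; the line runs along y. In the lid's frame (x, y, z parallel to the kiln's when shut) the handle's middle is at (-200, 0, +60) mm from it
- kiln_lid (a joint): opening angle of the kiln lid about the hinge, rad: 0 shut, grows as the front goes up, 0.785 is 45 degrees, stop at 1.4. The lid is 240 by 260 by 22 mm, about 0.6 kg (0.4 to 0.8), and falls shut from any angle when let go; the hinge has almost no friction
- bowl: small dark brown bowl, 90 mm across, 55 mm tall, loose; origin under its middle; to be left alone
- jar: amber jar with white cap, 60 mm across, 80 mm tall, loose; origin under its middle; to be left alone
Things that resemble listed ones, but are neither listed nor needed, are in the scene too. Leave any turquoise look-alike of the part that bears tile_tall_center alone. Leave any purple or red look-alike of the part that bears plate_center alone.

How it is judged:
By the outcome, as a careful person would: the job done as asked, in the order asked, and still so for the second after the job is handed in, while the arm keeps its last pose, push and grip.
It also fails if it takes over 48 s, if anything falls off the work surface, if the arm or the gripper's body presses on something with over 40 N, if the wrist force passes 120 N, or if a joint passes its speed limit or range.

ROBOT

A 7-joint arm with a two-finger parallel gripper is mounted at the origin on the work surface. World frame = base frame: x ahead of the robot, y to its left, z up, the work surface at z = 0. Lengths are in m, angles in rad, forces in N, time in s.
With the tool pointing down it reaches from about 0.425 to 0.95 m from the base axis. Payload 4.7 kg.
Tool frame: the origin (TCP) lies on the mounting face of the last link; the fingertips stand 182 mm ahead of it and the grasp point (between the pads) lies 164 mm ahead of it (tcp_to_grasp is the distance from the TCP to the grasp point, in m); z points along the fingers, y is the line along which they close (so a half turn about z gives the same grasp; the last joint's range is limited). The gripper opens to 87 mm and grips with 3 to 60 N. Pads are 19 mm wide; open, the fingers measure 117 mm over their backs; the gripper's body (75 mm by 190 mm) begins 51 mm behind the grasp point.
Start: joints at [1.092, 0.469, -0.049, 1.532, 0.024, 1.141, -0.082], TCP at [0.294, -0.608, 0.405] pointing down, gripper open.
Joint ranges: [-2.59, 2.59], [-0.33, 1.99], [-1.39, 1.29], [0.1, 2.45], [-1.04, 4.18], [0.21, 1.99], [-2.66, 2.66]. Speed limits (rad/s): [2.57, 2.57, 3.14, 3.14, 3.14, 3.14, 3.14].

INTERFACE

Orientations are given as a unit quaternion [w, x, y, z].
In Python, from rig import * gives the robot as it stands.
- The arm moves only by the tool send_rows, never from a script. Its argument "moves" is a list of rows, each a list of 5 numbers: the shift along the tool's x, y, z scaled (see below), then the turn about the tool's z scaled (see below), then the opening, from -1 (shut) to 1 (fully open), so that 0 is half open. A call has 1 to 12 rows; each row shifts and turns the commanded pose from where the row before left it, along the tool's axes as they then stand; what a row does not reach is not made up. The controller multiplies each number of a shift by 40 cm and each number of a turn by 30 degrees. A row lasts 1/12 s, in which the tool goes at most 41.7 mm and 7.16 degrees, less where a joint would pass 70% of its speed; a pose out of reach is approached as far as the arm can. A call with a number of a shift or a turn outside -1 to 1 is refused whole. A call with a gripper value outside its range is refused whole. The fingers move at their own pace and stop on an object; "force" is the grip in N (left out, the last holds). Time passes only in rows, so rows that do not move let the fingers close. It gives the time, the measured TCP pose, the force, the opening and the grip force at its end, in the units of the state.
- get_obs(): the state, without advancing time (a new reading comes with each control period).
- capture(name): name is "scene" or "side" or "wrist"; returns the picture (384x512x3 uint8, red, green, blue); there is no depth.
- get_calibration(name): a dict with "fx", "fy", "cx", "cy" (pixels), "D" ([k1, k2, p1, p2, k3] as OpenCV has them; the pictures are not rectified), "view" (4x4, takes a point from world to camera coordinates). Camera axes: x right, y down, z forward; pixel columns grow to the right and rows downward; lengths in m; the calibration is good to about 2 mm. A picture is of the moment at which its call begins: read the wrist's pose just before it. get_calibration takes no time and is no camera call; for the wrist camera it gives the pose at the moment of the call.
- finish_job(): hands the job in; it is judged then, once.
The state is a dict: "t": time; "qpos": joint angles; "qd": joint speeds; "effort": joint torques, N m; "tcp_pos": TCP position; "ee_rot": TCP orientation; "force": force on the tool from outside, world axes, zero at the start; "ft_torque": the same for the moment, N m; "grip_width": finger opening in m; "grip_force": force on a finger pad.
Only numpy, scipy, OpenCV 4.12 (cv2) and the standard library are available. Lean on these libraries where they do the work, as an engineer would, in place of code of your own. Each camera call takes 0.05 s, during which the arm holds its last target. There are 200 camera calls.

## Working session

There is one attempt and no reset: what is moved stays moved. The work goes in short steps, Python scripts to look and compute and a tool call to move; the robot and the scene stay as the last step left them, time stands still between calls to the robot, and variables do not carry over. Pictures are saved under pics/ and viewed, at most 10 in all, crops included, and the job is handed in when it is done.

Besides the shell and the picture viewer there is one more tool, called after "Emit:" by a JSON object that holds its "fn" and its "kwargs", one argument or row to a line. send_rows: Moves the arm, as the interface text tells. Shifts and turns lie within -1 to 1; 1 stands for 40 cm of shift or 30 degrees of turn. Its arguments: {"type":"object","properties":{"moves":{"type":"array","items":{"type":"array","items":{"type":"number"}}},"force":{"type":"number"}},"required":["moves"]}

```bash
mkdir -p pics; ls; python3 - <<'E'
from rig import *
import cv2
o=get_obs(); print(o)
for n in ("scene","side"):
    im=capture(n); cv2.imwrite(f"pics/{n}0.png",cv2.resize(im[:,:,::-1],(800,600),interpolation=cv2.INTER_CUBIC)); c=get_calibration(n); print(n,c)
E
```

```text
pics
{'t': 0.0, 'qpos': array([ 1.09208792,  0.46946455, -0.0485671 ,  1.53370085,  0.02410572,
        1.14100954, -0.08225492]), 'qd': array([ 0.00060022,  0.00270864, -0.00068788, -0.00104219, -0.00087346,
        0.00091384,  0.00081254]), 'effort': array([ 6.38919137e-04, -5.07991004e+01, -8.01866432e-02, -2.36161673e+01,
       -6.12129550e-02,  3.80891317e-02,  2.00501563e-04]), 'tcp_pos': array([ 0.29338547, -0.60763368,  0.40368048]), 'ee_rot': array([-9.61865780e-04,  9.74808923e-01,  2.23039384e-01, -2.67174464e-04]), 'force': array([-0.80974551, -0.62897305,  0.23481941]), 'ft_torque': array([ 0.0481423 , -0.01135456,  0.00935565]), 'grip_force': 0.0, 'grip_width': 0.08718701643527897}
scene {'fx': 398.98134401969935, 'fy': 398.98134401969935, 'cx': 255.84336393886758, 'cy': 196.2558907930802, 'D': array([-0.14102223,  0.        ,  0.        ,  0.        ,  0.        ]), 'view': array([[-0.52628482,  0.85016519, -0.01560226,  0.22978686],
       [ 0.71141621,  0.43019538, -0.55571478, -0.35059225],
       [-0.46573734, -0.30356395, -0.8312266 ,  1.52060613],
       [ 0.        ,  0.        ,  0.        ,  1.        ]])}
side {'fx': 365.77366171462245, 'fy': 365.77366171462245, 'cx': 261.320815409074, 'cy': 191.29997133403708, 'D': array([0.00488098, 0.        , 0.        , 0.        , 0.        ]), 'view': array([[-0.95392347, -0.30000799,  0.00502082,  0.5394331 ],
       [-0.17247191,  0.53455589, -0.82734723,  0.1681248 ],
       [ 0.24552687, -0.79009189, -0.56166836,  1.07203116],
       [ 0.        ,  0.        ,  0.        ,  1.        ]])}
```

View pics/scene0.png

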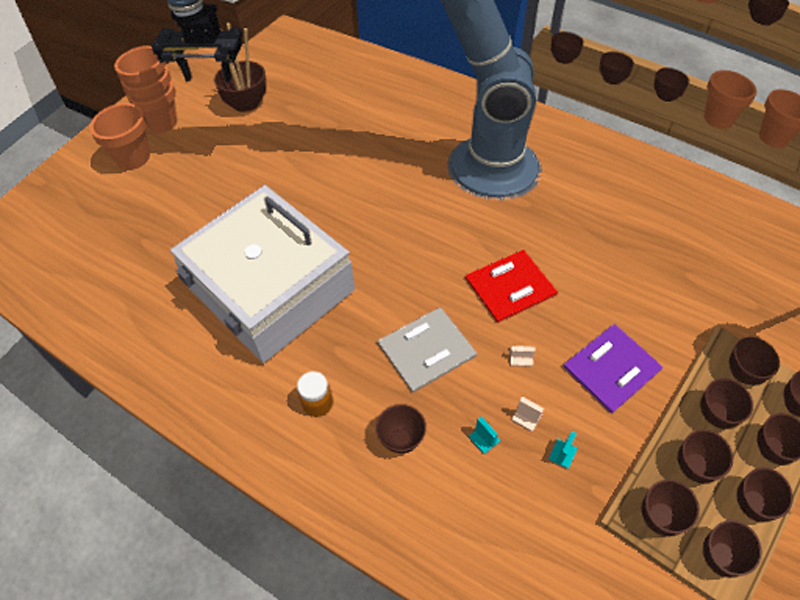

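View pics/side0.png

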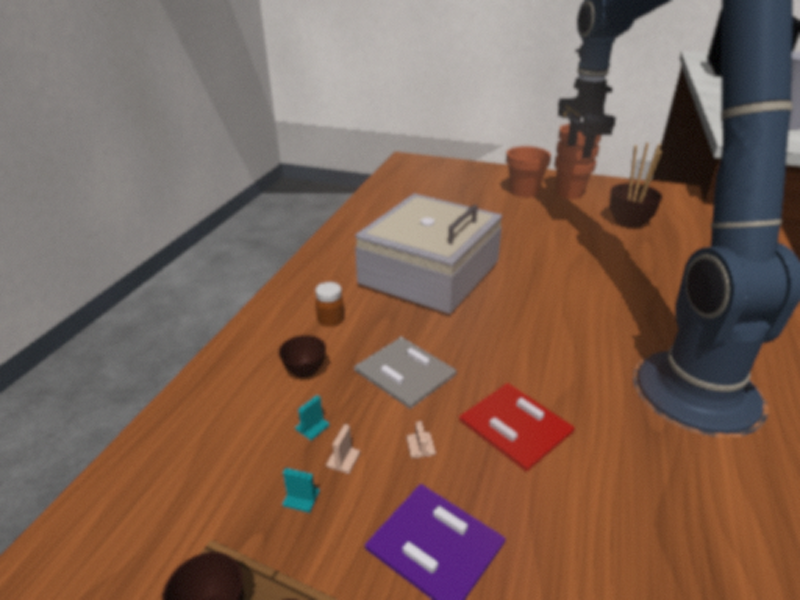

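The scene view shows the grey plate at (427,349), with red (511,285) and purple (613,368) look-alikes. The pale clay tiles are at (522,355) and (528,413), with turquoise decoys at (485,435) and (564,450). The clay tile at (528,413) looks taller in both views, so I'll confirm that in a crop.

```bash
cat > h.py <<'E'
from rig import *
import cv2, numpy as np
from scipy.spatial.transform import Rotation as R
def ray(c,uv):
    K=np.array([[c['fx'],0,c['cx']],[0,c['fy'],c['cy']],[0,0,1]])
    p=cv2.undistortPoints(np.array(uv,float).reshape(-1,1,2),K,np.array(c['D']))[:,0]
    V=np.array(c['view']); d=np.c_[p,np.ones(len(p))]@V[:3,:3]; o=-V[:3,:3].T@V[:3,3]
    return o,d
def onz(c,uv,z):
    o,d=ray(c,uv); s=(np.broadcast_to(z,len(d))-o[2])/d[:,2]; return o+s[:,None]*d
def proj(c,P):
    V=np.array(c['view']); K=np.array([[c['fx'],0,c['cx']],[0,c['fy'],c['cy']],[0,0,1]])
    return cv2.projectPoints(np.array(P,float).reshape(-1,1,3),cv2.Rodrigues(V[:3,:3])[0],V[:3,3],K,np.array(c['D']))[0][:,0]
def tool():
    o=get_obs(); q=o['ee_rot']; return o,np.array(o['tcp_pos']),R.from_quat([q[1],q[2],q[3],q[0]])
E
python3 - <<'E'
from h import *
im=capture("scene")[:,:,::-1]
a=cv2.resize(im[190:290,235:385],(0,0),fx=5.3,fy=5.3,interpolation=cv2.INTER_CUBIC); print(a.shape)
cv2.imwrite("pics/c1.png",a)
b=cv2.resize(im[110:235,100:240],(0,0),fx=4.8,fy=4.8,interpolation=cv2.INTER_CUBIC); print(b.shape)
cv2.imwrite("pics/c2.png",b)
E
```

```text
(530, 795, 3)
(600, 672, 3)
```

View pics/c1.png

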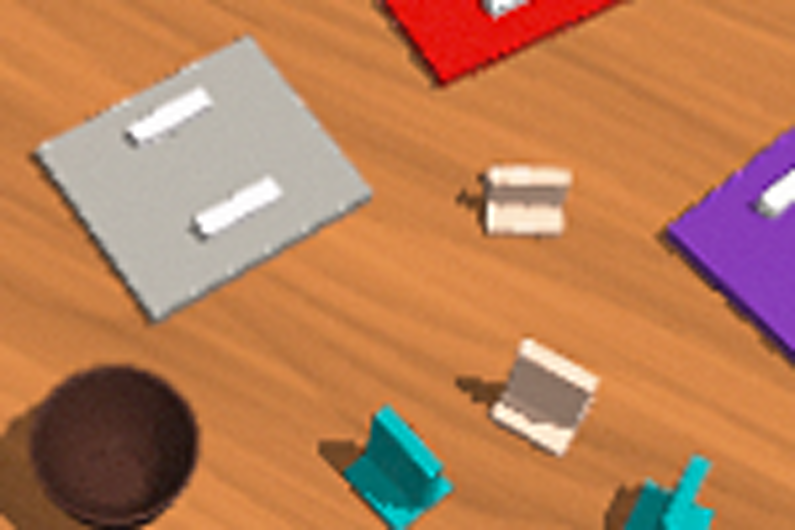

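View pics/c2.png

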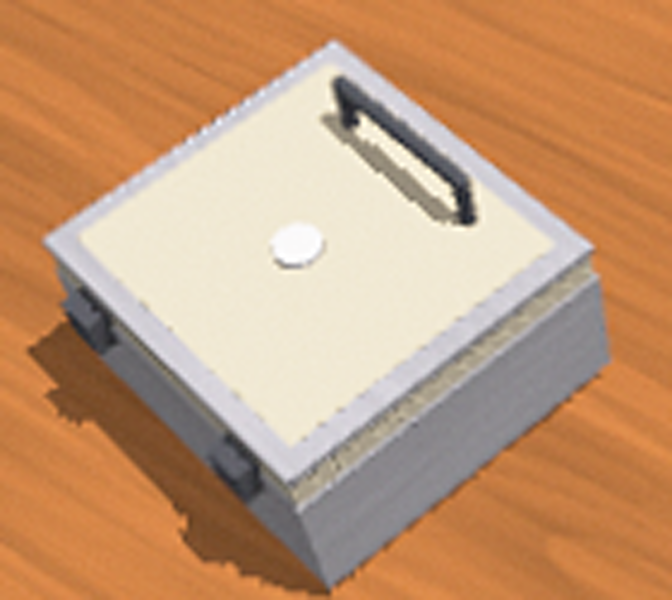

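The crop confirms it. The tile at c1 (545,395) has the high slab with a tall dark face and is the tall clay tile; the one at (525,200) is the short one. The grey plate's corners are (35,152), (248,37), (372,193) and (155,318). The handle runs (340,82)–(465,187) in c2.

```bash
python3 - <<'E'
from h import *
np.set_printoptions(precision=4,suppress=True)
c=get_calibration("scene")
A=lambda L:[(235+(x+.5)/5.3-.5,190+(y+.5)/5.3-.5) for x,y in L]
B=lambda L:[(100+(x+.5)/4.8-.5,110+(y+.5)/4.8-.5) for x,y in L]
p=onz(c,A([(35,152),(248,37),(372,193),(155,317)]),.012); print("plate",p[:,:2],p.mean(0)); 
for i in range(4): d=p[(i+1)%4]-p[i]; print(np.linalg.norm(d),np.degrees(np.arctan2(d[1],d[0])))
t=onz(c,A([(525,341),(598,380)]),.06); d=t[1]-t[0]; print("tile top",t[:,:2],t.mean(0),np.linalg.norm(d),np.degrees(np.arctan2(d[1],d[0])))
f=onz(c,A([(493,408),(560,448)]),.008); d=f[1]-f[0]; print("foot",f[:,:2],f.mean(0),np.linalg.norm(d),np.degrees(np.arctan2(d[1],d[0])))
l=onz(c,B([(335,42),(592,248),(293,482),(45,241)]),.1425); print("lid",l[:,:2],l.mean(0))
for i in range(4): d=l[(i+1)%4]-l[i]; print(np.linalg.norm(d),np.degrees(np.arctan2(d[1],d[0])))
h=onz(c,B([(342,82),(464,187)]),.1805); d=h[1]-h[0]; print("handle",h[:,:2],h.mean(0),np.linalg.norm(d),np.degrees(np.arctan2(d[1],d[0])))
s=onz(c,A([(490,172),(570,175)]),.036); print("short",s.mean(0))
o,T,r=tool(); print(r.as_matrix())
E
```

```text
plate [[0.5772 0.034 ]
 [0.443  0.1002]
 [0.4998 0.2148]
 [0.632  0.1489]] [0.538  0.1245 0.012 ]
0.14956957861020972 153.75334444807635
0.12789449867082492 63.66090003257971
0.1477641762058216 -26.502166848636087
0.12724544428704865 -115.52595851587654
tile top [[0.5635 0.3356]
 [0.5641 0.3786]] [0.5638 0.3571 0.06  ] 0.04297085099406887 89.16352994522113
foot [[0.5824 0.3341]
 [0.5848 0.3759]] [0.5836 0.355  0.008 ] 0.04185415419425976 86.6624470709582
lid [[ 0.4425 -0.3281]
 [ 0.5013 -0.0731]
 [ 0.7332 -0.1247]
 [ 0.6766 -0.3808]] [ 0.5884 -0.2267  0.1425]
0.26162937961997124 77.01675556134398
0.2376204095707241 -12.524069211390927
0.26228631999402147 -102.46192811223601
0.24000250504384088 167.31713035639171
handle [[ 0.4945 -0.2705]
 [ 0.5257 -0.1482]] [ 0.5101 -0.2094  0.1805] 0.12621616749083167 75.6823290178866
short [0.4554 0.2904 0.036 ]
[[ 0.9005  0.4348 -0.0007]
 [ 0.4348 -0.9005  0.0013]
 [-0.     -0.0015 -1.    ]]
```

Emit:
{"fn": "send_rows", "kwargs": {
  "moves": [
    [0,0,-0.02,-0.232,0.2],
    [0,0,-0.02,-0.232,0.2],
    [0,0,-0.02,-0.232,0.2],
    [0,0,-0.02,-0.232,0.2],
    [0,0,-0.02,-0.232,0.2],
    [0,0,0,-0.232,0.2],
    [0,0,0,-0.232,0.2],
    [0,0,0,-0.232,0.2],
    [0,0,0,-0.232,0.2]
  ],
  "force": 15
}}

```text
t: 0.9
tcp_pos: [0.2934, -0.6078, 0.4444]
ee_rot: [-0.0, 0.715, 0.699, 0.0]
force: [0.2, -0.0, 0.3]
grip_width: 0.0528
grip_force: 0.0
```

Emit:
{"fn": "send_rows", "kwargs": {
  "moves": [
    [0.05,0.02,0,0,0.2],
    [0.096,0.037,0,0,0.2],
    [0.096,0.037,0,0,0.2],
    [0.096,0.037,0,0,0.2],
    [0.096,0.037,0,0,0.2],
    [0.096,0.037,0,0,0.2],
    [0.096,0.037,0,0,0.2],
    [0.096,0.037,0,0,0.2],
    [0.096,0.037,0,0,0.2],
    [0.096,0.037,0,0,0.2],
    [0.096,0.037,0,0,0.2],
    [0.096,0.037,0,0,0.2]
  ]
}}

```text
t: 1.9
tcp_pos: [0.4766, -0.1684, 0.4448]
ee_rot: [0.0, 0.717, 0.697, -0.0]
force: [0.5, -0.7, 0.8]
grip_width: 0.0522
grip_force: 0.0
```

Emit:
{"fn": "send_rows", "kwargs": {
  "moves": [
    [0.1,0.023,0,0,0.2],
    [0.1,0.023,0,0,0.2],
    [0.1,0.023,0,0,0.2],
    [0.1,0.023,0,0,0.2],
    [0.1,0.023,0,0,0.2],
    [0.1,0.023,0,0,0.2],
    [0.1,0.023,0,0,0.2],
    [0.1,0.023,0.01,0,0.2],
    [0.1,0.023,0.02,0,0.2],
    [0.1,0.023,0.02,0,0.2],
    [0.1,0.023,0.02,0,0.2],
    [0.05,0.023,0.02,0,0.2]
  ]
}}

```text
t: 2.9
tcp_pos: [0.5982, 0.2916, 0.4082]
ee_rot: [-0.002, 0.715, 0.699, 0.001]
force: [-0.2, -0.8, 1.4]
grip_width: 0.052
grip_force: 0.0
```

```bash
python3 - <<'E'
from h import *
np.set_printoptions(precision=4,suppress=True)
o,T,r=tool(); c=get_calibration("wrist"); im=capture("wrist")[:,:,::-1]; print(T,o['t'],r.as_matrix(),o['qpos'])
V=c['view'];print(-V[:3,:3].T@V[:3,3]-T)
print(proj(c,[[.564,.357,.06],[.564,.357,0]]))
cv2.imwrite("pics/w1.png",cv2.resize(im,(768,576),interpolation=cv2.INTER_CUBIC))
import pickle; pickle.dump((c,T,r),open("w1.pkl","wb"))
E
```

```text
[0.5982 0.2916 0.4082] 2.9 [[ 0.0219  0.9998 -0.0012]
 [ 0.9998 -0.0219  0.0034]
 [ 0.0034 -0.0013 -1.    ]] [-0.0726  0.5332 -0.6597  1.5263  0.3373  1.1978 -0.81  ]
[ 0.0015  0.0688 -0.0179]
[[220.4196 116.9768]
 [225.4715 116.3745]]
```

View pics/w1.png

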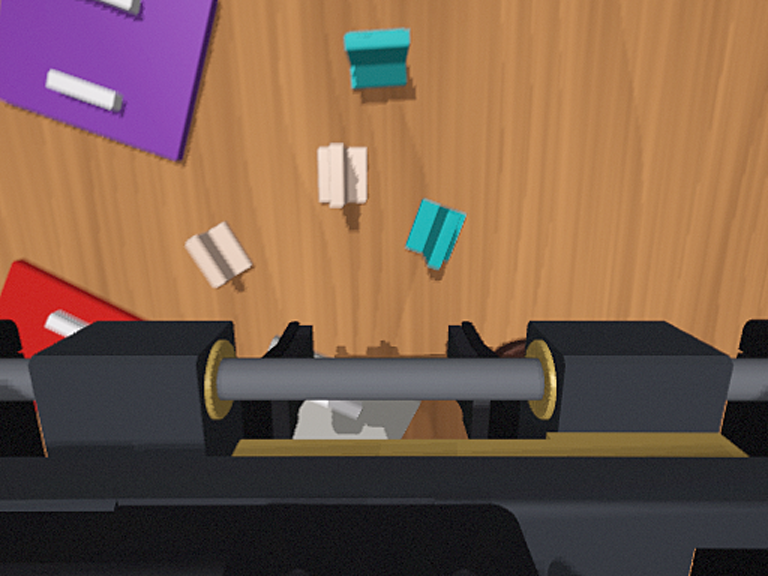

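The wrist view shows the tall tile at (341,175), with its slab top running (337,143)–(338,207). The short tile is at (219,254) and the turquoise ones are at (377,58) and (436,233).

```bash
python3 - <<'E'
from h import *
import pickle
np.set_printoptions(precision=4,suppress=True)
c,T,r=pickle.load(open("w1.pkl","rb"))
s=lambda L:[((x+.5)/1.5-.5,(y+.5)/1.5-.5) for x,y in L]
p=onz(c,s([(330.5,143.5),(344.5,143.5),(345,207),(331,206.5)]),.06);print(p,p.mean(0))
d=p[:2].mean(0)-p[2:].mean(0);print(np.linalg.norm(d),np.degrees(np.arctan2(d[1],d[0])), c['fx'])
f=onz(c,s([(318,147),(367,147),(367,202),(319,203)]),.008);print(f,f.mean(0))
E
```

```text
[[0.5649 0.3792 0.06  ]
 [0.5748 0.379  0.06  ]
 [0.5732 0.3345 0.06  ]
 [0.563  0.3351 0.06  ]] [0.569  0.3569 0.06  ]
0.04435240365569213 87.7960238448197 296.3550009086385
[[0.5489 0.3796 0.008 ]
 [0.5892 0.3787 0.008 ]
 [0.5879 0.3342 0.008 ]
 [0.5472 0.3342 0.008 ]] [0.5683 0.3567 0.008 ]
```

Emit:
{"fn": "send_rows", "kwargs": {
  "moves": [
    [0.054,-0.026,0,0.02,0.2],
    [0.054,-0.026,0,0,0.2],
    [0.053,-0.0265,0.05,0,0.2],
    [0,0,0.1,0,0.2],
    [0,0,0.1,0,0.2],
    [0,0,0.06,0,0.2],
    [0,0,0.04,0,0.2],
    [0,0,0,0,0.2]
  ]
}}

```text
t: 3.62
tcp_pos: [0.5694, 0.3496, 0.264]
ee_rot: [-0.0, 0.721, 0.693, -0.004]
force: [-0.5, -0.2, 0.0]
grip_width: 0.0522
grip_force: 0.0
```

```bash
python3 - <<'E'
from h import *
np.set_printoptions(precision=4,suppress=True)
o,T,r=tool(); print(T,o['t'],np.degrees(np.arctan2(*r.as_matrix()[[1,0],1])))
c=get_calibration("wrist"); im=capture("wrist")[:,:,::-1]
print(proj(c,[[.568,.357,.06],[.568,.357,0]]))
cv2.imwrite("pics/w2.png",cv2.resize(im,(768,576),interpolation=cv2.INTER_CUBIC))
E
```

```text
[0.5694 0.3496 0.264 ] 3.6167 -2.1945179391067553
[[252.5025 206.4802]
 [253.0857 184.4005]]
```

View pics/w2.png

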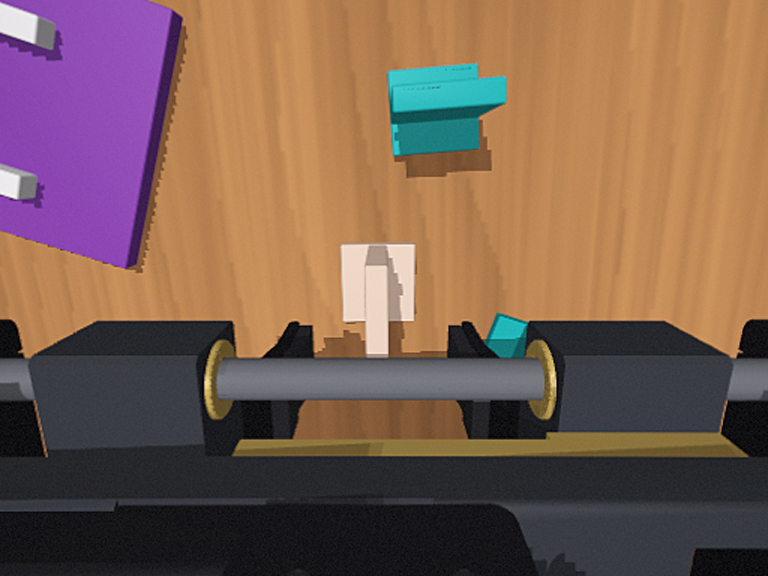

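The slab is centred between the fingers: its top is at (376,265) and the finger midpoint is about (380,340). Next I descend with a small forward correction and grip.

Emit:
{"fn": "send_rows", "kwargs": {
  "moves": [
    [0.019,-0.002,0,0,0.2],
    [0,0,0.04,0,0.2],
    [0,0,0.05,0,0.2],
    [0,0,0.04,0,0.2],
    [0,0,0.015,0,0.2],
    [0,0,0,0,0.2],
    [0,0,0,0,-1],
    [0,0,0,0,-1],
    [0,0,0,0,-1],
    [0,0,0,0,-1],
    [0,0,0,0,-1],
    [0,0,0,0,-1]
  ],
  "force": 15
}}

```text
t: 4.67
tcp_pos: [0.57, 0.359, 0.2112]
ee_rot: [0.0, 0.721, 0.693, 0.0]
force: [0.8, 0.3, 0.2]
grip_width: 0.0203
grip_force: 0.0
```

Emit:
{"fn": "send_rows", "kwargs": {
  "moves": [
    [0,0,0,0,-1],
    [0,0,0,0,-1],
    [0,0,0,0,-1],
    [0,0,0,0,-1],
    [0,0,0,0,-1],
    [0,0,0,0,-1]
  ]
}}

```text
t: 5.17
tcp_pos: [0.5697, 0.3591, 0.2109]
ee_rot: [-0.0, 0.72, 0.694, -0.0]
force: [-1.0, -1.0, 2.4]
grip_width: 0.0097
grip_force: 15.0
```

Emit:
{"fn": "send_rows", "kwargs": {
  "moves": [
    [0,0,-0.03,0,-1],
    [0,0,-0.06,0,-1],
    [0,0,-0.06,0,-1],
    [0,0,-0.05,0,-1],
    [0,0,0,0,-1]
  ]
}}

```text
t: 5.58
tcp_pos: [0.5709, 0.3603, 0.2964]
ee_rot: [0.001, 0.721, 0.693, 0.005]
force: [-0.1, 0.3, -0.5]
grip_width: 0.0103
grip_force: 15.0
```

```bash
python3 - <<'E'
from h import *
np.set_printoptions(precision=4,suppress=True)
o,T,r=tool(); M=r.as_matrix(); print(T,M,o['t'],o['grip_width'],o['grip_force'],np.degrees(np.arctan2(*M[[1,0],1])))
print("plate delta in tool axes /0.4:", M.T@(np.array([.538,.1245,T[2]])-T)/.4)
# refine plate from side + tile extents while held
for n in ("scene",):
    im=capture(n)[:,:,::-1]; cv2.imwrite("pics/s2.png",cv2.resize(im[175:275,235:385],(0,0),fx=5.3,fy=5.3,interpolation=cv2.INTER_CUBIC))
im=capture("side")[:,:,::-1]; cv2.imwrite("pics/sd2.png",cv2.resize(im[205:305,165:315],(0,0),fx=5.3,fy=5.3,interpolation=cv2.INTER_CUBIC))
E
```

```text
[0.5709 0.3603 0.2964] [[ 0.0384  0.9992  0.0076]
 [ 0.9992 -0.0385  0.0054]
 [ 0.0057  0.0074 -1.    ]] 5.5833 0.01032751177401149 14.999975283863023 -2.204120863958976
plate delta in tool axes /0.4: [-0.5923 -0.0596 -0.0038]
```

Emit:
{"fn": "send_rows", "kwargs": {
  "moves": [
    [-0.04,0,-0.06,0,-1],
    [-0.08,-0.012,-0.05,0,-1],
    [-0.09,-0.018,-0.04,0,-1],
    [-0.09,-0.018,-0.04,0,-1],
    [-0.09,-0.018,-0.04,0,-1],
    [-0.09,-0.018,-0.02,0,-1],
    [-0.09,-0.018,0,0,-1],
    [-0.09,-0.018,0,0.2,-1],
    [-0.09,-0.018,0,0.2,-1],
    [-0.025,0,0,0.2,-1],
    [0,0,0,0.2,-1],
    [0,0,0,0,-1]
  ]
}}

```text
t: 6.68
tcp_pos: [0.4965, 0.0511, 0.3898]
ee_rot: [-0.0, 0.85, 0.527, -0.001]
force: [-0.1, 0.5, -1.1]
grip_width: 0.0098
grip_force: 15.0
```

```bash
python3 - <<'E'
from h import *
import pickle
np.set_printoptions(precision=4,suppress=True)
o,T,r=tool(); c=get_calibration("wrist"); im=capture("wrist")[:,:,::-1]; M=r.as_matrix(); print(T,o['t'],np.degrees(np.arctan2(*M[[1,0],1])),M[:,2])
pickle.dump((c,T,M),open("w3.pkl","wb"))
cv2.imwrite("pics/w3.png",cv2.resize(im,(768,576),interpolation=cv2.INTER_CUBIC))
E
```

```text
[0.4965 0.0511 0.3898] 6.6833 -26.45457844863626 [-0.002 -0.001 -1.   ]
```

View pics/w3.png

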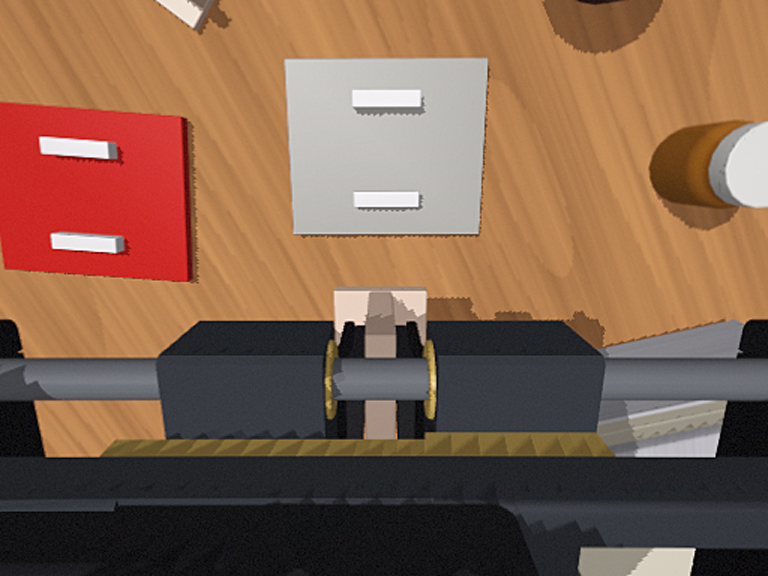

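The held tile hangs square: its foot edge runs (334,290)–(427,290). The plate's corners are (285,59), (488,59), (480,234) and (293,234), with its bars at (387,98) and (387,199).

```bash
python3 - <<'E'
from h import *
import pickle
np.set_printoptions(precision=4,suppress=True)
c,T,M=pickle.load(open("w3.pkl","rb"))
s=lambda L:[((x+.5)/1.5-.5,(y+.5)/1.5-.5) for x,y in L]
p=onz(c,s([(285.5,59),(488,58.5),(480,233),(293.5,233)]),.012);P=p.mean(0);print(P)
for i in range(4): d=p[(i+1)%4]-p[i]; print(np.linalg.norm(d),np.degrees(np.arctan2(d[1],d[0])))
b=onz(c,s([(352,90),(422,90),(354,192),(420,192)]),.024); d=(b[1]+b[3]-b[0]-b[2]);print("bars",b.mean(0),np.degrees(np.arctan2(d[1],d[0])), b[:2].mean(0)-b[2:].mean(0))
zb=T[2]-.2109  # foot underside
f=onz(c,s([(334,289),(427,289)]),zb+.008); print("foot edge in tool",(f-T)@M, "underside",zb)
for q in (P,): print("to plate, tool units", M.T@(np.array([q[0],q[1],T[2]])-T)/.4)
E
```

```text
[0.537  0.1221 0.012 ]
0.1493299986178291 -26.403149344828687
0.1290741294506814 -115.83567218350852
0.15136911027785482 153.4965432274104
0.1288050428344633 63.258556202939666
bars [0.5393 0.1266 0.024 ] -26.51912303339748 [0.0321 0.065  0.    ]
foot edge in tool [[ 0.0184 -0.02    0.2029]
 [ 0.0183  0.0201  0.2028]] underside 0.17888282269931785
to plate, tool units [ 0.204   0.0115 -0.0004]
```

Emit:
{"fn": "send_rows", "kwargs": {
  "moves": [
    [0.05,0.006,0,0,-1],
    [0.08,0.006,0,0,-1],
    [0.06,0,0.03,0,-1],
    [0.02,0,0.06,0,-1],
    [0,0,0.08,0,-1],
    [0,0,0.08,0,-1],
    [0,0,0.05,0,-1],
    [0,0,0.03,0,-1],
    [0,0,0.02,0,-1],
    [0,0,0,0,-1],
    [0,0,0,0,-1]
  ]
}}

```text
t: 7.65
tcp_pos: [0.5388, 0.1265, 0.2513]
ee_rot: [-0.0, 0.849, 0.529, 0.001]
force: [-0.3, -0.6, -0.5]
grip_width: 0.0099
grip_force: 15.0
```

```bash
python3 - <<'E'
from h import *
np.set_printoptions(precision=4,suppress=True)
o,T,r=tool(); M=r.as_matrix(); print(T,o['t'],o['force'],np.degrees(np.arctan2(*M[[1,0],1])),M[:,2])
G=np.array([.537,.122,T[2]])+.003*M[:,0]
print("err tool units", M.T@(G-T)/.4, "grasp-level", M.T@(G-(T+M[:,2]*.2*np.array([1,1,0])))/.4, "down", (T[2]-.2229)/.4)
E
```

```text
[0.5388 0.1265 0.2513] 7.65 [-0.3264 -0.5501 -0.495 ] -26.118432117691558 [ 0.0009  0.0006 -1.    ]
err tool units [-0.0047  0.0008 -0.    ] grasp-level [-0.0052  0.0006 -0.    ] down 0.07111394045448777
```

Emit:
{"fn": "send_rows", "kwargs": {
  "moves": [
    [-0.004,0,0.02,0.01,-1],
    [0,0,0.02,0,-1],
    [0,0,0.012,0,-1],
    [0,0,0.008,0,-1],
    [0,0,0.004,0,-1],
    [0,0,0.003,0,-1],
    [0,0,0,0,-1],
    [0,0,0,0,-1]
  ]
}}

```text
t: 8.32
tcp_pos: [0.5379, 0.1246, 0.2242]
ee_rot: [0.0, 0.85, 0.526, 0.0]
force: [-0.2, 0.2, -0.6]
grip_width: 0.0099
grip_force: 15.0
```

Emit:
{"fn": "send_rows", "kwargs": {
  "moves": [
    [0,0,0.002,0,-1],
    [0,0,0.002,0,-1],
    [0,0,0,0,-1]
  ]
}}

```text
t: 8.57
tcp_pos: [0.5379, 0.1247, 0.2228]
ee_rot: [0.0, 0.85, 0.526, 0.0]
force: [-0.5, 0.2, 2.4]
grip_width: 0.0098
grip_force: 15.0
```

Emit:
{"fn": "send_rows", "kwargs": {
  "moves": [
    [0,0,0.002,0,-1],
    [0,0,0,0,-1]
  ]
}}

```text
t: 8.73
tcp_pos: [0.5379, 0.1248, 0.2228]
ee_rot: [0.0, 0.85, 0.526, 0.0]
force: [-2.7, -1.3, 8.9]
grip_width: 0.0097
grip_force: 15.0
```

Contact confirmed (about 9 N). I'll release and back straight up.

Emit:
{"fn": "send_rows", "kwargs": {
  "moves": [
    [0,0,0,0,-0.7],
    [0,0,0,0,-0.5],
    [0,0,0,0,-0.2],
    [0,0,0,0,-0.2],
    [0,0,0,0,-0.2],
    [0,0,0,0,-0.2],
    [0,0,-0.02,0,-0.2],
    [0,0,-0.05,0,-0.2],
    [0,0,-0.08,0,-0.2],
    [0,0,-0.1,0,-0.2],
    [0,0,-0.1,0,-0.2],
    [0,0,-0.06,0,-0.2]
  ]
}}

```text
t: 9.73
tcp_pos: [0.5381, 0.1254, 0.3905]
ee_rot: [0.001, 0.85, 0.527, 0.003]
force: [-0.0, 0.2, 0.7]
grip_width: 0.0351
grip_force: 0.0
```

Emit:
{"fn": "send_rows", "kwargs": {
  "moves": [
    [-0.05,0,0,0,-0.2],
    [-0.09,0,0,0,-0.2],
    [-0.07,0,0,0,-0.2],
    [0,0,0,0,-0.2]
  ]
}}

```text
t: 10.07
tcp_pos: [0.4984, 0.0444, 0.3857]
ee_rot: [0.002, 0.852, 0.523, -0.002]
force: [-0.4, -0.8, -0.2]
grip_width: 0.0348
grip_force: 0.0
```

```bash
python3 - <<'E'
from h import *
import pickle
np.set_printoptions(precision=4,suppress=True)
o,T,r=tool(); c=get_calibration("wrist"); im=capture("wrist")[:,:,::-1]; M=r.as_matrix(); print(T,o['t'],o['grip_width'],np.degrees(np.arctan2(*M[[1,0],1])),M[:,2])
pickle.dump((c,T,M),open("w4.pkl","wb"))
cv2.imwrite("pics/w4.png",cv2.resize(im[20:190,150:370],(0,0),fx=3.5,fy=3.5,interpolation=cv2.INTER_CUBIC))
E
```

```text
[0.4984 0.0444 0.3857] 10.0667 0.03475624759502488 -26.886370469661774 [-0.0022 -0.0049 -1.    ]
```

View pics/w4.png

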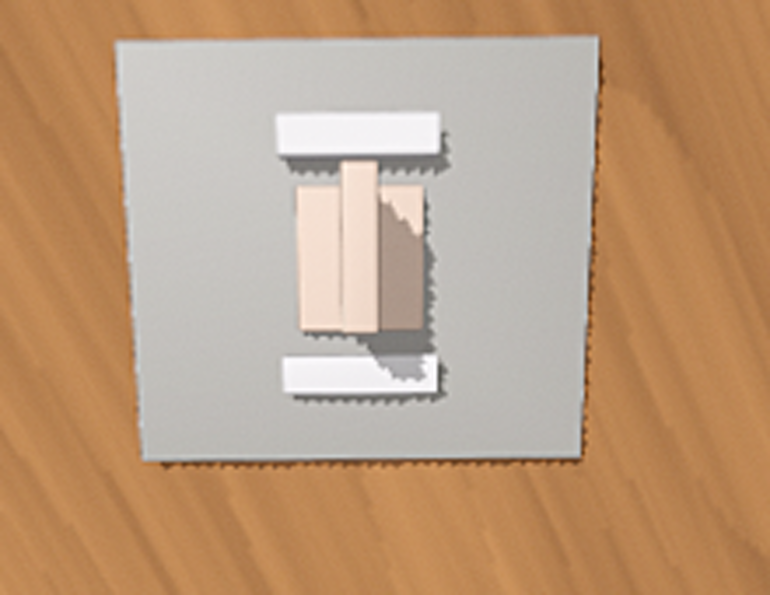

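The tile stands upright between the bars. Its foot corners are (296,185), (424,184), (423,330) and (301,330), with the bars at y≈133 and y≈373. I'll check the numbers and compute the kiln approach.

```bash
python3 - <<'E'
from h import *
import pickle
np.set_printoptions(precision=4,suppress=True)
c,T,M=pickle.load(open("w4.pkl","rb"))
s=lambda L:[(150+(x+.5)/3.5-.5,20+(y+.5)/3.5-.5) for x,y in L]
f=onz(c,s([(296,185),(424,184),(423,330),(301,330)]),.020)
b=onz(c,s([(276,113),(440,112),(440,154),(277,155),(282,356),(438,356),(438,391),(284,391)]),.024)
p=onz(c,s([(116,42),(599,37),(582,458),(143,460)]),.012)
a=np.radians(-26.45); X=np.array([np.cos(a),np.sin(a),0]);Y=np.array([-X[1],X[0],0])
for n,q in(("foot",f),("bars",b),("plate",p)): print(n,q.mean(0),"platexy",(q.mean(0)-b.mean(0))@np.c_[X,Y])
for n,d in(("foot",f[1]-f[0]+f[2]-f[3]),("foot y",f[1]-f[2]+f[0]-f[3]),("bars",b[1]-b[0]+b[2]-b[3]+b[5]-b[4]+b[6]-b[7])): print(n,np.degrees(np.arctan2(d[1],d[0])))
o,T,r=tool();M=r.as_matrix()
k=np.radians(-12.8); H=np.array([.510,-.209,0]); 
v=H-.069*np.array([-np.sin(k),np.cos(k),0]); print("view target",v,"tool units",M.T@(np.array([v[0],v[1],T[2]])-T)/.4)
E
```

```text
foot [0.5373 0.122  0.02  ] platexy [ 0.0005 -0.0002]
bars [0.5369 0.1224 0.024 ] platexy [0. 0.]
plate [0.537  0.1221 0.012 ] platexy [ 0.0002 -0.0002]
foot -26.728709325824273
foot y 63.86692733980581
bars -26.77739287968743
view target [ 0.4947 -0.2763  0.    ] tool units [-0.7262  0.3534  0.0018]
```

Emit:
{"fn": "send_rows", "kwargs": {
  "moves": [
    [0,0,-0.06,-0.233,-0.2],
    [0,0,-0.07,-0.233,-0.2],
    [-0.05,0.017,-0.03,0,-0.2],
    [-0.085,0.018,0,0,-0.2],
    [-0.09,0.02,0,0,-0.2],
    [-0.09,0.02,0,0,-0.2],
    [-0.09,0.02,0,0,-0.2],
    [-0.09,0.02,0,0,-0.2],
    [-0.09,0.02,0,0,-0.2],
    [-0.09,0.02,0,0,-0.2],
    [-0.07,0.015,0,0,-0.2],
    [-0.04,0,0,0,-0.2]
  ]
}}

```text
t: 11.12
tcp_pos: [0.499, -0.2754, 0.4497]
ee_rot: [0.001, 0.781, 0.625, 0.0]
force: [-0.2, -1.1, -0.1]
grip_width: 0.0348
grip_force: 0.0
```

```bash
python3 - <<'E'
from h import *
import pickle
np.set_printoptions(precision=4,suppress=True)
o,T,r=tool(); c=get_calibration("wrist"); im=capture("wrist")[:,:,::-1]; M=r.as_matrix(); print(T,o['t'],o['grip_width'],np.degrees(np.arctan2(*M[[1,0],1])),M[:,2],o['qpos'])
pickle.dump((c,T,M),open("w5.pkl","wb"))
cv2.imwrite("pics/w5.png",cv2.resize(im,(768,576),interpolation=cv2.INTER_CUBIC))
E
```

```text
[ 0.499  -0.2754  0.4497] 11.1167 0.034804435390456905 -12.705465142740984 [ 0.0011 -0.0008 -1.    ] [ 0.8053  0.2976 -0.47    1.7111  0.1454  1.1662  0.0739]
```

View pics/w5.png

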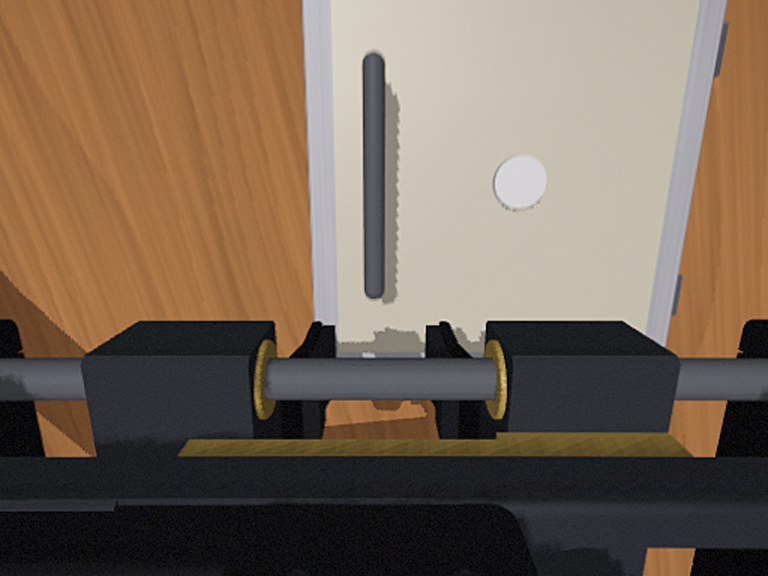

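The handle bar runs (373,52)–(374,299), and its centre is about (373.5,175).

```bash
python3 - <<'E'
from h import *
import pickle
np.set_printoptions(precision=4,suppress=True)
c,T,M=pickle.load(open("w5.pkl","rb"))
s=lambda L:[((x+.5)/1.5-.5,(y+.5)/1.5-.5) for x,y in L]
b=onz(c,s([(373.3,53),(374,298)]),.1805);d=b[0]-b[1];print(b,b.mean(0),np.linalg.norm(d),np.degrees(np.arctan2(d[1],d[0]))-90)
l=onz(c,s([(303.5,20),(315,300),(723,20),(672,310)]),.1425);print(l)
for i in(0,2): d=l[i]-l[i+1];print(np.degrees(np.arctan2(d[1],d[0]))-90)
H=b.mean(0); print("handle, tool units",M.T@(np.array([H[0],H[1],T[2]])-T)/.4)
k=np.radians(-12.8);X=np.array([np.cos(k),np.sin(k),0]); print("lid edges along kiln x from handle",(l-H)@X)
E
```

```text
[[ 0.5237 -0.152   0.1805]
 [ 0.4947 -0.2799  0.1805]] [ 0.5092 -0.216   0.1805] 0.1311426375728139 -12.800694410373751
[[ 0.4895 -0.1176  0.1425]
 [ 0.4524 -0.2833  0.1425]
 [ 0.7268 -0.1718  0.1425]
 [ 0.6878 -0.3439  0.1425]]
-12.635239135984094
-12.773952067368072
handle, tool units [ 0.1505 -0.0077 -0.0001]
lid edges along kiln x from handle [-0.041  -0.0405  0.2024  0.2025]
```

Emit:
{"fn": "send_rows", "kwargs": {
  "moves": [
    [0.05,-0.004,0,0,-0.2],
    [0.06,-0.0037,0.03,0,-0.2],
    [0.035,0,0.06,0,-0.2],
    [0,0,0.07,0,-0.2],
    [0,0,0.05,0,-0.2],
    [0,0,0.03,0,-0.2],
    [0,0,0.02,0,-0.2],
    [0,0,0,0,-0.2],
    [0,0,0,0,-0.2]
  ]
}}

```text
t: 11.92
tcp_pos: [0.5088, -0.2144, 0.3463]
ee_rot: [0.0, 0.78, 0.626, 0.0]
force: [0.3, -0.5, 1.4]
grip_width: 0.0352
grip_force: 0.0
```

```bash
python3 - <<'E'
from h import *
np.set_printoptions(precision=4,suppress=True)
o,T,r=tool(); M=r.as_matrix(); print(T,o['t'],o['force'],np.degrees(np.arctan2(*M[[1,0],1])),M[:,2])
print(M.T@(np.array([.5098,-.2135,.3445])-T)/.4)
E
```

```text
[ 0.5088 -0.2144  0.3463] 11.9167 [ 0.3068 -0.513   1.4208] -12.49086511797968 [ 0.0011 -0.     -1.    ]
[0.0027 0.0019 0.0045]
```

Emit:
{"fn": "send_rows", "kwargs": {
  "moves": [
    [0,0.001,0.0045,0.01,-1],
    [0,0,0,0,-1],
    [0,0,0,0,-1],
    [0,0,0,0,-1],
    [0,0,0,0,-1],
    [0,0,0,0,-1],
    [0,0,0,0,-1],
    [0,0,0,0,-1],
    [0,0,0,0,-1],
    [0,0,0,0,-1]
  ],
  "force": 35
}}

```text
t: 12.75
tcp_pos: [0.5091, -0.2148, 0.3444]
ee_rot: [0.001, 0.782, 0.624, 0.001]
force: [2.8, -1.0, 2.1]
grip_width: 0.0111
grip_force: 35.0
```

```bash
python3 - <<'E'
from h import *
np.set_printoptions(precision=4,suppress=True)
o,T,r=tool(); M=r.as_matrix(); print(T,o['t'],o['force'],o['grip_width'],o['grip_force'],np.degrees(np.arctan2(*M[[1,0],1])),M[:,2])
th=np.radians(np.r_[0,1,2,np.arange(4,44,3),43,44,45])
k=np.radians(-12.8);X=np.array([np.cos(k),np.sin(k),0])
x=-.2*np.cos(th)+.06*np.sin(th); z=.2*np.sin(th)+.06*np.cos(th)
for i in range(len(th)-1):
    d=X*(x[i+1]-x[i])+np.array([0,0,z[i+1]-z[i]]); print(round(np.degrees(th[i+1])),M.T@d/.4)
print("target T",T+X*(x[-1]-x[0])+np.array([0,0,z[-1]-z[0]]))
E
```

```text
[ 0.5091 -0.2148  0.3444] 12.75 [ 2.8458 -0.9616  2.1442] 0.011137550904160723 35.000553131103516 -12.811724246965005 [ 0.0019 -0.0007 -1.    ]
1 [-0.      0.0027 -0.0087]
2 [-0.      0.0029 -0.0086]
4 [-0.      0.0062 -0.0171]
7 [-0.      0.0104 -0.0253]
10 [-0.      0.0117 -0.0247]
13 [-0.      0.013  -0.0241]
16 [-0.      0.0142 -0.0233]
19 [-0.      0.0154 -0.0226]
22 [-0.      0.0166 -0.0217]
25 [-0.      0.0177 -0.0208]
28 [-0.      0.0187 -0.0199]
31 [-0.      0.0198 -0.0189]
34 [-0.      0.0207 -0.0178]
37 [-0.      0.0216 -0.0167]
40 [ 0.      0.0225 -0.0156]
43 [ 0.      0.0233 -0.0144]
43 [0. 0. 0.]
44 [ 0.      0.0079 -0.0045]
45 [ 0.      0.008  -0.0044]
target T [ 0.6076 -0.2372  0.4682]
```

The bar is gripped at 35 N. I'll lift along the arc, starting with the first 10°.

Emit:
{"fn": "send_rows", "kwargs": {
  "moves": [
    [0,0.0027,-0.0087,0,-1],
    [0,0.0029,-0.0086,0,-1],
    [0,0.0031,-0.0086,0,-1],
    [0,0.0031,-0.0085,0,-1],
    [0,0.0052,-0.0127,0,-1],
    [0,0.0052,-0.0126,0,-1],
    [0,0.0058,-0.0124,0,-1],
    [0,0.0059,-0.0123,0,-1],
    [0,0,0,0,-1]
  ]
}}

```text
t: 13.5
tcp_pos: [0.5218, -0.2178, 0.377]
ee_rot: [-0.001, 0.782, 0.624, -0.0]
force: [3.2, -1.8, -6.8]
grip_width: 0.0107
grip_force: 35.0
```

```bash
python3 - <<'E'
from h import *
np.set_printoptions(precision=4,suppress=True)
o,T,r=tool(); M=r.as_matrix(); print(T,o['t'],o['force'],o['ft_torque'],o['grip_width'],np.degrees(np.arctan2(*M[[1,0],1])),M[:,2])
t=np.radians(10);k=np.radians(-12.8);X=np.array([np.cos(k),np.sin(k),0]);
W=np.array([.5091,-.2148,.3444])+X*(-.2*np.cos(t)+.06*np.sin(t)+.2)+np.array([0,0,.2*np.sin(t)+.06*np.cos(t)-.06]);print("expected",W)
E
```

```text
[ 0.5218 -0.2178  0.377 ] 13.5 [ 3.188  -1.7725 -6.831 ] [-0.3019 -0.6339 -0.0312] 0.010731123240936198 -12.818795612058004 [-0.0016  0.0006 -1.    ]
expected [ 0.5222 -0.2178  0.3782]
```

Emit:
{"fn": "send_rows", "kwargs": {
  "moves": [
    [0,0.0064,-0.0121,0,-1],
    [0,0.0066,-0.012,0,-1],
    [0,0.007,-0.0117,0,-1],
    [0,0.0072,-0.0116,0,-1],
    [0,0.0076,-0.0114,0,-1],
    [0,0.0078,-0.0112,0,-1],
    [0,0.0082,-0.011,0,-1],
    [0,0.0084,-0.0107,0,-1],
    [0,0.0088,-0.0105,0,-1],
    [0,0.0089,-0.0103,0,-1],
    [0,0.0093,-0.01,0,-1],
    [0,0.0094,-0.0099,0,-1]
  ]
}}

```text
t: 14.5
tcp_pos: [0.5583, -0.226, 0.4313]
ee_rot: [-0.002, 0.782, 0.624, -0.002]
force: [-8.9, 1.9, 1.6]
grip_width: 0.0115
grip_force: 35.0
```

```bash
cat > chk.py <<'E'
from h import *
import sys
np.set_printoptions(precision=4,suppress=True)
o,T,r=tool(); M=r.as_matrix(); print(T,o['t'],o['force'],o['grip_width'],np.degrees(np.arctan2(*M[[1,0],1])),M[:,2])
t=np.radians(float(sys.argv[1]));k=np.radians(-12.8);X=np.array([np.cos(k),np.sin(k),0]);
W=np.array([.5091,-.2148,.3444])+X*(-.2*np.cos(t)+.06*np.sin(t)+.2)+np.array([0,0,.2*np.sin(t)+.06*np.cos(t)-.06]);print("expected",W,"err tool units",M.T@(W-T)/.4)
g=T+M[:,2]*.164-M[:,2]*0; h0=np.array([.5091,-.2148,.1804])+X*.2-np.array([0,0,.06]); d=g-h0
print("angle",np.degrees(np.arctan2(d[2],-(d@X))-np.arctan2(.06,.2)),"radius",np.hypot(d[2],d@X),np.hypot(.2,.06))
E
python3 chk.py 28
```

```text
[ 0.5583 -0.226   0.4313] 14.5 [-8.8931  1.9417  1.5576] 0.011476033369816334 -12.824835036259085 [-0.005   0.0004 -1.    ]
expected [ 0.5594 -0.2262  0.4313] err tool units [-0.      0.0029  0.    ]
angle 27.624581043814086 radius 0.21022557057095945 0.208806130178211
```

Emit:
{"fn": "send_rows", "kwargs": {
  "moves": [
    [0,0.0098,-0.0095,0,-1],
    [0,0.01,-0.0094,0,-1],
    [0,0.0103,-0.009,0,-1],
    [0,0.0104,-0.0088,0,-1],
    [0,0.0107,-0.0085,0,-1],
    [0,0.0109,-0.0082,0,-1],
    [0,0.0112,-0.0079,0,-1],
    [0,0.0113,-0.0077,0,-1],
    [0,0.0116,-0.0073,0,-1],
    [0,0.0117,-0.0071,0,-1],
    [0,0.0079,-0.0045,0,-1],
    [0,0.008,-0.0044,0,-1]
  ]
}}

```text
t: 15.5
tcp_pos: [0.6066, -0.2369, 0.4713]
ee_rot: [-0.0, 0.782, 0.624, -0.001]
force: [-10.8, 1.1, 9.9]
grip_width: 0.0108
grip_force: 35.0
```

Emit:
{"fn": "send_rows", "kwargs": {
  "moves": [
    [0,0,0,0,-1],
    [0,0,0,0,-1],
    [0,0,0,0,-1],
    [0,0,0,0,-1]
  ]
}}

```text
t: 15.83
tcp_pos: [0.6067, -0.2369, 0.4714]
ee_rot: [0.0, 0.782, 0.624, -0.001]
force: [-9.2, 1.5, 9.5]
grip_width: 0.0106
grip_force: 35.0
```

```bash
python3 chk.py 45; python3 - <<'E'
from h import *
im=capture("side")[:,:,::-1]; a=cv2.resize(im[90:260,190:380],(0,0),fx=2.1,fy=2.1,interpolation=cv2.INTER_CUBIC)
s=capture("scene")[:,:,::-1]; b=cv2.resize(s[80:250,90:280],(0,0),fx=2.1,fy=2.1,interpolation=cv2.INTER_CUBIC)
cv2.imwrite("pics/end.png",np.hstack([a,b])); print(a.shape)
E
```

```text
[ 0.6067 -0.2369  0.4714] 15.8333 [-9.1993  1.4877  9.4955] 0.010552884532497493 -12.834487467826884 [-0.0007 -0.0016 -1.    ]
expected [ 0.6076 -0.2372  0.4682] err tool units [-0.0003  0.0024  0.0078]
angle 45.1564439405119 radius 0.2120230840178733 0.208806130178211
(357, 399, 3)
```

View pics/end.png

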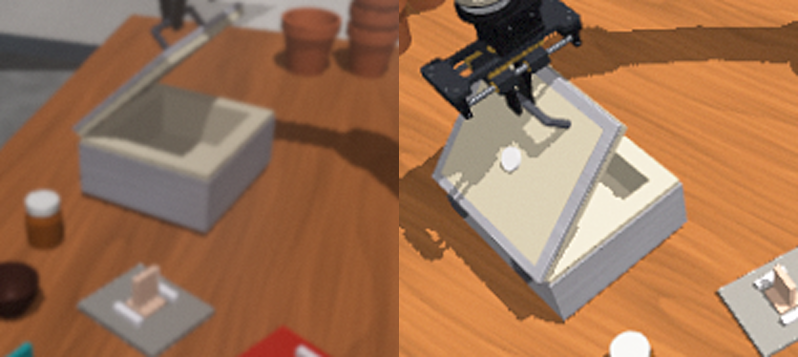

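The lid is open at about 45° and held by the bar. The tile is upright between the bars, and the bowl and jar are untouched. I'll check the angle by projecting the lid model against points in the right half: plug (511,159), front right corner (627,128), hinge corners (437,177) and (545,275).

```bash
python3 - <<'E'
from h import *
from scipy.optimize import least_squares
np.set_printoptions(precision=2,suppress=True)
c=get_calibration("scene")
k=np.radians(-12.8);X=np.array([np.cos(k),np.sin(k),0]);Y=np.array([-X[1],X[0],0]);Z=np.array([0,0,1.])
hg=np.array([.5097,-.2135,.1205])+.2*X
def pts(a,L): 
    a=np.radians(a); return [hg+X*(x*np.cos(a)+z*np.sin(a))+Y*y+Z*(-x*np.sin(a)+z*np.cos(a)) for x,y,z in L]
crop=lambda p:(p-np.array([90,80])+.5)*2.1-.5+np.array([399,0])
# check plug at shut: c2 (298,243)
L=[(-.12,0,.024),(-.24,.13,.022),(-.24,.13,0),(0,-.13,.022),(0,.13,.022),(-.2,.06,.060)]
for a in(42,43.5,45,46.5,48): print(a,crop(proj(c,pts(a,L))).ravel())
E
```

```text
42 [516.54 151.85 621.08 125.33 631.68 127.65 430.9  174.94 536.33 280.66
 551.8  119.99]
43.5 [514.67 152.03 617.73 125.1  628.66 127.05 430.75 175.28 536.14 281.01
 548.39 120.54]
45 [512.79 152.26 614.3  124.99 625.55 126.56 430.61 175.61 535.97 281.35
 544.93 121.2 ]
46.5 [510.88 152.55 610.79 125.   622.35 126.17 430.47 175.94 535.8  281.7
 541.43 121.96]
48 [508.94 152.89 607.19 125.12 619.06 125.9  430.34 176.27 535.64 282.05
 537.89 122.82]
```

```bash
python3 - <<'E'
from h import *
np.set_printoptions(precision=4,suppress=True)
c=get_calibration("scene"); k=np.radians(-12.8);X=np.array([np.cos(k),np.sin(k),0]);Y=np.array([-X[1],X[0],0]);Z=np.array([0,0,1.])
hg=np.array([.5097,-.2135,.1205])+.2*X
def plug(im,u,v,r=14):
    s=im[v-r:v+r,u-r:u+r].astype(int); w=(s.min(2)>225); yy,xx=np.nonzero(w); return w.sum(),(u-r+xx.mean(),v-r+yy.mean())
old=cv2.imread("pics/scene0.png"); n,p=plug(old,253,252); p0=((p[0]+.5)/1.5625-.5,(p[1]+.5)/1.5625-.5); print(n,p0)
q=onz(c,[p0],.1445)[0]-hg; a0=(q@X,q@Y,.024); print("plug in lid",a0)
n,p1=plug(capture("scene")[:,:,::-1],143,155); print(n,p1)
for a in np.radians([42,43,44,45,46,47,48]): print(np.degrees(a),proj(c,[hg+X*(a0[0]*np.cos(a)+a0[2]*np.sin(a))+Y*a0[1]+Z*(-a0[0]*np.sin(a)+a0[2]*np.cos(a))])[0])
o=get_obs();print(o['t'],o['tcp_pos'],o['force'])
E
```

```text
168 (np.float64(161.39333333333335), np.float64(159.97238095238095))
plug in lid (np.float64(-0.11277837209708512), np.float64(-0.0031010783906618676), 0.024)
73 (np.float64(142.72602739726028), np.float64(154.87671232876713))
42.0 [143.9722 153.6262]
43.0 [143.4134 153.6866]
44.0 [142.8501 153.7576]
45.0 [142.2823 153.8393]
46.0 [141.7103 153.9317]
47.0 [141.1342 154.0348]
48.00000000000001 [140.5542 154.1486]
15.9833 [ 0.6067 -0.2368  0.4713] [-9.748   0.9894  9.2719]
```

The plug gives about 44°, the lid corner about 44.3° and the arm kinematics about 45°. They agree to roughly a degree and the grip is steady, so I'm handing in.

```bash
python3 -c "
from rig import *
print(finish_job())"
```

```text
the job is handed in; nothing more can be done
None
```

The tall tile stands upright on the grey plate, within about 0.5 mm of centre and square with the bars. The kiln lid was held at about 45° (checks gave 44–45°) when I handed in at 16 s; the short tile, bowl and jar were not touched.

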